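# Start the stirrer under the conical flask

### The job

Select the stirring place on which the conical flask stands by pressing the round key in front of it well down with the fingertips and letting it come back up; then press the long start key at the right-hand end of the key row (as the robot sees it) the same way, and withdraw. Press gently, do not press the other two round keys, and leave all the glassware standing where it is.

Things in the scene. Friction and masses are not known exactly. Their poses are not given: they have to be found in the camera images.
- stirrer: fixed white stirrer housing, 300 mm (its x) by 520 mm (its y), 70 mm high, its keys in a row along the edge nearest the robot (its -x side); origin at the centre of its underside, z up, its x points away from the robot when square, its y to the left. It stands at varying spots on the bench, turned by up to 0.25 rad
- key_left (a joint): the key of the left place: round grey push key, 30 mm across, its flat top 12 mm above the housing's top when up; value 0 m = up, grows as it is pressed down, 0.008 = bottomed; a spring brings it back (1 N to start, about 3 N at 4 mm, 5 N at the bottom); it counts as pressed beyond half travel
- top_left (a point): centre of the top face of the left place's round key (moves with it); 150 mm nearer the robot (along the housing's -x) than the centre of its place
- place_left (a point): centre of the left place's round plate (112 mm across, 3 mm proud of the housing), on which one vessel stands
- key_mid (a joint): the key of the mid place: round grey push key, 30 mm across, its flat top 12 mm above the housing's top when up; value 0 m = up, grows as it is pressed down, 0.008 = bottomed; a spring brings it back (1 N to start, about 3 N at 4 mm, 5 N at the bottom); it counts as pressed beyond half travel
- top_mid (a point): centre of the top face of the mid place's round key (moves with it); 150 mm nearer the robot (along the housing's -x) than the centre of its place
- place_mid (a point): centre of the mid place's round plate (112 mm across, 3 mm proud of the housing), on which one vessel stands
- key_right (a joint): the key of the right place: round grey push key, 30 mm across, its flat top 12 mm above the housing's top when up; value 0 m = up, grows as it is pressed down, 0.008 = bottomed; a spring brings it back (1 N to start, about 3 N at 4 mm, 5 N at the bottom); it counts as pressed beyond half travel
- top_right (a point): centre of the top face of the right place's round key (moves with it); 150 mm nearer the robot (along the housing's -x) than the centre of its place
- place_right (a point): centre of the right place's round plate (112 mm across, 3 mm proud of the housing), on which one vessel stands
- start_key (a joint): the start key: long grey bar key, 64 mm (along the housing's x) by 24 mm, at the right-hand (-y) end of the key row; same top height, travel, spring and values as the round keys
- top_start (a point): centre of the top face of the long start key (moves with it)
- flask_centre (a point): the conical flask, half-way up its axis: clear glass, 84 mm wide at the foot, narrowing to a 34 mm neck, 142 mm high; stands loose within 6 mm of the centre of one of the three places, any of them
- beaker_centre (a point): straight-sided open glass beaker, 72 mm across, 95 mm high, point half-way up its axis; stands loose on another place
- bottle_centre (a point): straight glass jar with a screw cap and a paper band, 68 mm across, 135 mm high, point half-way up its axis; stands loose on the remaining place
- volumetric_centre (a point): amber round-bellied flask with a long thin neck, 72 mm across, 210 mm high, point half-way up its axis; stands loose on the bench to the right of the stirrer, not part of the job

How it is judged:
By the outcome, as a careful person would: the job done as asked, in the order asked, and still so for the second after the job is handed in, with the robot touching nothing.
It also fails if it takes over 48 s, if anything falls off the work surface, if the arm or the gripper's body presses on something with over 40 N, if the wrist force passes 120 N, or if a joint passes its speed limit or range.

### The arm

A 7-joint arm with a two-finger parallel gripper is mounted at the origin on the work surface. World frame = base frame: x ahead of the robot, y to its left, z up, the work surface at z = 0. Lengths are in m, angles in rad, forces in N, time in s.
With the tool pointing down it reaches from about 0.425 to 0.95 m from the base axis. Payload 4.7 kg.
Tool frame: the origin (TCP) lies midway between the tips of the shut fingers; the grasp point (between the pads) lies 19 mm behind it; z points along the fingers, y is the direction in which the jaws open and shut (so a half turn about z gives the same grasp; the last joint's range is limited). The gripper opens to 85 mm and grips with 20 to 120 N. Pads are 22 mm wide; open, the fingers measure 114 mm over their backs; the gripper's body (76 mm by 85 mm) begins 54 mm behind the grasp point. The pads swing forward as they close: fully open they stand 13 mm farther back than shut.
Start: joints at [1.118, 0.469, -0.049, 1.532, 0.024, 1.141, -0.082], TCP at [0.278, -0.615, 0.231] pointing down, gripper open.
Joint ranges: [-2.59, 2.59], [-0.33, 1.99], [-1.39, 1.29], [0.1, 2.45], [-1.04, 4.18], [0.21, 1.99], [-2.66, 2.66]. Speed limits (rad/s): [2.57, 2.57, 3.14, 3.14, 3.14, 3.14, 3.14].

### API

Orientations are given as a unit quaternion [w, x, y, z].
In Python, from workcell import ctrl gives the robot as it stands.
- The arm moves only by the shell command python3 -m handwheel 'ROWS' [FORCE]. ROWS is text: rows parted by semicolons, each of 7 numbers parted by spaces: the shift along the tool's x, y, z scaled (see below), then the turn, a rotation vector about the tool's x, y, z scaled (see below), then the closure, from 0 (fully open) to 1 (shut). In form: dx dy dz wx wy wz claw; .... A call has 1 to 12 rows; each row is the pose to reach, as a shift and turn from the pose measured when the call began, along the tool's axes at that moment, turning the shorter way round; what a row does not reach only later rows make up. The controller multiplies each number of a shift by 200 mm and each number of a turn by 180 degrees. A row lasts 1/12 s, in which the tool goes at most 41.7 mm and 7.16 degrees, less where a joint would pass 70% of its speed; a pose out of reach is approached as far as the arm can. A call with a number of a shift or a turn outside -1 to 1 is refused whole. A call with a gripper value outside its range is refused whole. The fingers move at their own pace and stop on an object; FORCE is the grip in N (left out, the last holds). Time passes only in rows, so rows that repeat a pose let the fingers close. It gives the time, the measured TCP pose, the force and the opening at its end, in the units of the state.
- ctrl.read_state(): the state, without advancing time (a new reading comes with each control period).
- ctrl.get_image(name): name is "scene" or "top"; returns a dict with "frame" (384x512x3 uint8, blue, green, red), "z_map" (384x512 float32, m along the optical axis (not along the pixel's ray), 0 where there is no reading), "fx", "fy", "cx", "cy" (pixels), "R" (3x3) and "t" (3): a world point X has camera coordinates R X + t. Camera axes: x right, y down, z forward; pixel columns grow to the right and rows downward; lengths in m; the calibration is good to about 2 mm. A picture is of the moment at which its call begins.
- ctrl.finish_job(): hands the job in, once; it reports no verdict.
The state is a dict: "time": time; "q": joint angles; "dq": joint speeds; "joint_torque": joint torques, N m; "tool_pos": TCP position; "tool_rot": TCP orientation; "wrist_force": force on the tool from outside, world axes, zero at the start; "moment": the same for the moment, N m; "grip_width": finger opening in m.
Only numpy, scipy, OpenCV 4.12 (cv2) and the standard library are available. Lean on these libraries where they do the work, as an engineer would, in place of code of your own. Each camera call takes 0.05 s, during which the arm holds its last target.

## Working session

There is one attempt and no reset: what is moved stays moved. The work goes in short steps, Python scripts to look and compute and a shell command to move; the robot and the scene stay as the last step left them, time stands still between calls to the robot, and variables do not carry over. Pictures are saved under pics/ and viewed, and the job is handed in when it is done.

```bash
mkdir -p pics && ls
python3 - <<'E'
from workcell import ctrl
import cv2,numpy as np,pickle
s=ctrl.read_state()
print(s)
for n in("scene","top"):
    d=ctrl.get_image(n); pickle.dump(d,open(f"pics/{n}0.pkl","wb")); cv2.imwrite(f"pics/{n}0.png",d["frame"])
    print(n,d["fx"],d["fy"],d["cx"],d["cy"],d["R"],d["t"])
E
```

```text
pics
{'time': 0.0, 'q': array([ 1.11810719,  0.46948103, -0.04859043,  1.53369487,  0.02411496,
        1.14097881, -0.08230754]), 'dq': array([-0.00027291, -0.00014269, -0.00214027, -0.00120008, -0.00041451,
       -0.00012984,  0.00011689]), 'joint_torque': array([-5.73854777e-04, -5.10304928e+01, -4.66444006e-02, -2.37705195e+01,
        1.07613378e-02,  7.46211241e-03,  2.39323168e-05]), 'tool_pos': array([ 0.27733724, -0.61475779,  0.23023431]), 'tool_rot': array([-9.55717686e-04,  9.77630973e-01,  2.10325236e-01, -2.50236683e-04]), 'wrist_force': array([-0.81216777,  0.38894193,  0.3360047 ]), 'moment': array([-0.07085104,  0.01091992, -0.03315209]), 'grip_width': 0.08543866659004559}
scene 351.425259577115 351.425259577115 252.09622993616435 193.79125239763178 [[ 0.22695702  0.97386694  0.00858497]
 [ 0.82511717 -0.18759354 -0.53290742]
 [-0.51737043  0.12803068 -0.84613   ]] [ 0.01235405 -0.45747682  1.26319736]
top 410.3877753890535 410.3877753890535 245.85883694540223 190.70553342907584 [[-0.0047312  -0.99998773  0.00146492]
 [-0.97369789  0.0042731  -0.2278029 ]
 [ 0.22779384 -0.00250417 -0.97370616]] [-0.14013205  0.59902312  1.13980653]
```

View pics/scene0.png

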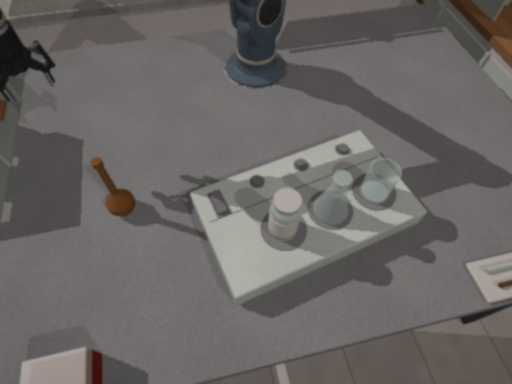

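View pics/top0.png

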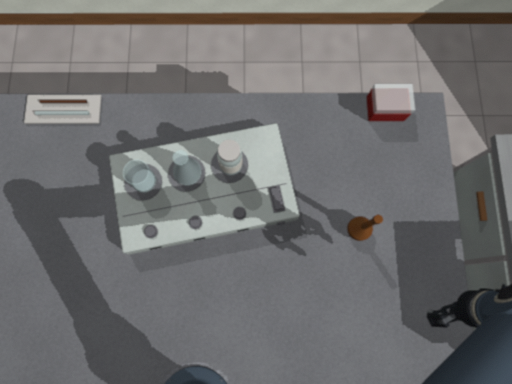

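The scene picture shows the stirrer with the start bar at about (219,202), round keys at (257,181), (302,164) and (343,148). In the top picture the keys are at (150,231), (195,222) and (240,213), with the start bar at (277,199). The middle vessel looks conical. I'll enlarge it to be sure.

Run:
```python
import cv2,pickle
d=pickle.load(open("pics/top0.pkl","rb"))["frame"]
cv2.imwrite("pics/topc.png",cv2.resize(d[115:260,100:310],None,fx=3.8,fy=3.8,interpolation=cv2.INTER_CUBIC))
d=pickle.load(open("pics/scene0.pkl","rb"))["frame"]
cv2.imwrite("pics/scenec.png",cv2.resize(d[120:300,180:440],None,fx=3,fy=3,interpolation=cv2.INTER_CUBIC))
```

```text
(no output)
```

View pics/topc.png

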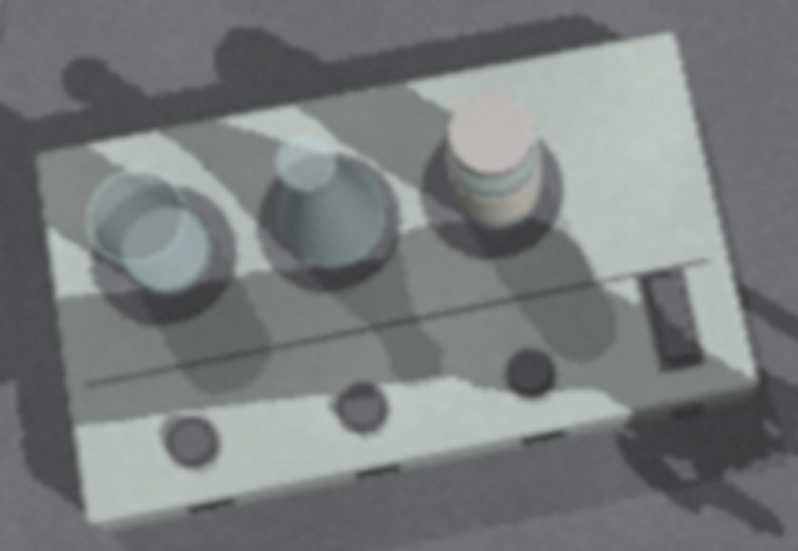

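View pics/scenec.png

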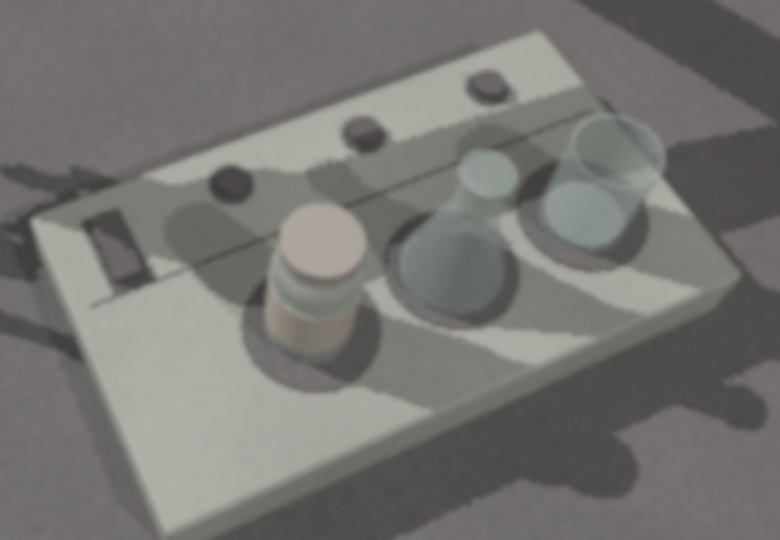

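The enlarged crops show the conical flask on the middle plate, with the beaker on the left and the bottle on the right. In the top crop the mid key is at about (363,406), left (193,441), right (531,373) and start (672,319).

```bash
cat > h.py <<'E'
import numpy as np
def ray(d,u,v,z):
    K=np.array([(u-d["cx"])/d["fx"],(v-d["cy"])/d["fy"],1.]); R=np.array(d["R"]);t=np.array(d["t"])
    c=-R.T@t; r=R.T@K; return c+r*(z-c[2])/r[2]
def proj(d,X):
    x=np.array(d["R"])@X+d["t"]; return d["fx"]*x[0]/x[2]+d["cx"], d["fy"]*x[1]/x[2]+d["cy"]
def dep(d,u,v):
    z=float(np.median(d["z_map"][int(v)-1:int(v)+3,int(u)-1:int(u)+3])); K=np.array([(u-d["cx"])/d["fx"],(v-d["cy"])/d["fy"],1.])*z
    return np.array(d["R"]).T@(K-d["t"])
E
python3 - <<'E'
import pickle,numpy as np
from h import *
np.set_printoptions(precision=4,suppress=True)
T=pickle.load(open("pics/top0.pkl","rb"));S=pickle.load(open("pics/scene0.pkl","rb"))
tp=dict(left=(193,441),mid=(363,407),right=(531,373),start=(672,319))
sp=dict(left=(487,86),mid=(364,132),right=(231,183),start=(116,248))
P={}
for k in tp:
    u,v=[(c+.5)/3.8-.5 for c in tp[k]]; u+=100;v+=115
    a=ray(T,u,v,.082); 
    u2,v2=[(c+.5)/3-.5 for c in sp[k]]; u2+=180;v2+=120
    b=ray(S,u2,v2,.082)
    print(k,a,b,"depth",dep(T,u,v),dep(S,u2,v2)); P[k]=(a+b)/2
c=[(38,155),(675,33),(755,380),(92,522)]
C=[]
for p in c:
    u,v=[(x+.5)/3.8-.5 for x in p]; C.append(ray(T,u+100,v+115,.07)); print(C[-1])
print([np.linalg.norm(C[i]-C[(i+1)%4]) for i in range(4)])
for a,b in(("left","mid"),("mid","right"),("right","start"),("left","start")):
    d=P[a]-P[b]; print(a,b,np.linalg.norm(d),np.arctan2(-d[0],d[1]))
E
```

```text
left [0.4796 0.1296 0.082 ] [0.4856 0.1252 0.082 ] depth [0.4796 0.1295 0.0823] [0.4854 0.1254 0.0817]
mid [0.5048 0.0028 0.082 ] [0.5109 0.0003 0.082 ] depth [0.5048 0.0027 0.0822] [0.5104 0.0006 0.0812]
right [ 0.5302 -0.1238  0.082 ] [ 0.5379 -0.1267  0.082 ] depth [ 0.53   -0.1239  0.0834] [ 0.5376 -0.1267  0.0816]
start [ 0.5715 -0.2315  0.082 ] [ 0.5797 -0.2337  0.082 ] depth [ 0.5714 -0.2315  0.0825] [ 0.5792 -0.2337  0.0811]
[0.7088 0.2657 0.07  ]
[ 0.8097 -0.24    0.07  ]
[ 0.5261 -0.2949  0.07  ]
[0.4207 0.2049 0.07  ]
[np.float64(0.5157228232548621), np.float64(0.28882675279283004), np.float64(0.5108613426805836), np.float64(0.294438704630862)]
left mid 0.12835178458498633 0.19787528127982776
mid right 0.12952491191024795 0.20361609993328675
right start 0.1151204644179967 0.36958151749329166
left start 0.37186286588711176 0.2527980948878128
```

```bash
cat >> h.py <<'E'
from scipy.spatial.transform import Rotation as Ro
def go(target):
    from workcell import ctrl
    s=ctrl.read_state(); q=s["tool_rot"]; r=Ro.from_quat([q[1],q[2],q[3],q[0]])
    m=r.as_matrix(); des=np.array([[np.cos(.2),np.sin(.2),0],[np.sin(.2),-np.cos(.2),0],[0,0,-1]])
    d=m.T@(np.array(target)-s["tool_pos"]); w=Ro.from_matrix(m.T@des).as_rotvec()
    print("t",round(s["time"],2),"pos",s["tool_pos"].round(4),"F",s["wrist_force"].round(2),"q",s["q"].round(2),"w",s["grip_width"].round(3))
    print("units shift",(d/.2).round(3),"turn",(w/np.pi).round(4))
E
python3 -c "
from h import *;import pickle
T=pickle.load(open('pics/top0.pkl','rb'))
print(ray(T,360,230,.03),ray(T,378,219,.21))"
python3 -m handwheel '0 0 -0.25 0 0 0 1; 0 0 -0.5 0 0 0 1; 0 0 -0.6 0 0 0 1; 0 0 -0.6 0 0 0 1; 0 0 -0.6 0 0 0 1' 20
python3 -c "
from h import *
go([.508,.0015,.33])"
```

```text
[ 0.48585491 -0.48240056  0.03      ] [ 0.48975517 -0.47962376  0.21      ]
time: 0.52
tool_pos: [0.2779, -0.6158, 0.353]
tool_rot: [0.002, 0.978, 0.21, 0.0]
wrist_force: [-0.4, 0.1, -1.4]
grip_width: 0.0255Traceback (most recent call last):
  File "<string>", line 3, in <module>
    go([.508,.0015,.33])
    ~~^^^^^^^^^^^^^^^^^^
  File "h.py", line 16, in go
    print("t",round(s["time"],2),"pos",s["tool_pos"].round(4),"F",s["wrist_force"].round(2),"q",s["q"].round(2),"w",s["grip_width"].round(3))
                                                                                                                    ^^^^^^^^^^^^^^^^^^^^^
AttributeError: 'float' object has no attribute 'round'
```

```bash
sed -i 's/s\["grip_width"\].round(3)/round(float(s["grip_width"]),3)/' h.py; python3 -c "
from h import *
go([.508,.0015,.33])"
```

```text
t 0.52 pos [ 0.2779 -0.6158  0.353 ] F [-0.37  0.12 -1.35] q [ 1.11  0.4  -0.04  1.36  0.02  1.38 -0.08] w 0.026
units shift [ 2.318 -2.341  0.108] turn [ 0.001  -0.0002  0.0712]
```

```bash
python3 -m handwheel '0.1 -0.1 0 0 0 0.01 1; 0.22 -0.22 0 0 0 0.02 1; 0.35 -0.35 0 0 0 0.03 1; 0.48 -0.48 0 0 0 0.04 1; 0.61 -0.61 0 0 0 0.05 1; 0.74 -0.74 0 0 0 0.06 1; 0.87 -0.87 0 0 0 0.07 1; 1 -1 0 0 0 0.07 1'
python3 -c "
from h import *
go([.508,.0015,.33])"
```

```text
time: 1.18
tool_pos: [0.3775, -0.3488, 0.3504]
tool_rot: [0.0, 0.995, 0.101, -0.001]
wrist_force: [-0.1, -0.2, 0.0]
grip_width: -0.0002
t 1.18 pos [ 0.3775 -0.3488  0.3504] F [-0.07 -0.23  0.04] q [ 0.8   0.12 -0.16  1.73  0.02  1.29 -0.73] w -0.0
units shift [ 0.992 -1.584  0.1  ] turn [0.0001 0.0005 0.0009]
```

```bash
python3 -m handwheel '0.08 -0.13 0 0 0 0 1; 0.18 -0.28 0 0 0 0 1; 0.28 -0.44 0 0 0 0 1; 0.38 -0.6 0 0 0 0 1; 0.48 -0.76 0 0 0 0 1; 0.57 -0.9 0 0 0 0 1; 0.62 -1 0 0 0 0 1; 0.62 -1 0 0 0 0 1'
python3 -c "
from h import *
go([.508,.0015,.20])"
```

```text
time: 1.85
tool_pos: [0.4591, -0.1219, 0.3485]
tool_rot: [-0.001, 0.994, 0.106, -0.002]
wrist_force: [-0.5, 0.6, -0.4]
grip_width: -0.0003
t 1.85 pos [ 0.4591 -0.1219  0.3485] F [-0.48  0.55 -0.39] q [ 0.53  0.07 -0.38  1.8   0.03  1.28 -1.21] w -0.0
units shift [ 0.372 -0.549  0.743] turn [-0.001  0.001  0.004]
```

```bash
python3 -m handwheel '0.08 -0.12 0.05 0 0 0 1; 0.17 -0.25 0.15 0 0 0 1; 0.25 -0.38 0.28 0 0 0 1; 0.33 -0.49 0.42 0 0 0 1; 0.37 -0.55 0.56 0 0 0 1; 0.37 -0.55 0.7 0 0 0 1; 0.37 -0.55 0.84 0 0 0 1; 0.37 -0.55 0.95 0 0 0 1; 0.37 -0.55 0.99 0 0 0 1; 0.37 -0.55 0.99 0 0 0 1; 0.37 -0.55 0.99 0 0 0 1'
python3 - <<'E'
from h import *
from workcell import ctrl
import cv2,pickle
go([.508,.0015,.10])
S=ctrl.get_image("scene");T=ctrl.get_image("top")
pickle.dump((S,T),open("pics/h1.pkl","wb"))
p=ctrl.read_state()["tool_pos"]
for n,d in(("s",S),("t",T)):
    u,v=proj(d,p); print(n,u,v)
    x0,y0=int(u)-60,int(v)-50
    im=cv2.resize(d["frame"][y0:y0+100,x0:x0+120],None,fx=6,fy=6,interpolation=cv2.INTER_CUBIC)
    cv2.drawMarker(im,(int((u-x0+.5)*6),int((v-y0+.5)*6)),(0,0,255),0,14,1)
    u,v=proj(d,np.array([p[0],p[1],.082]))
    cv2.drawMarker(im,(int((u-x0+.5)*6),int((v-y0+.5)*6)),(0,255,0),0,14,1)
    cv2.imwrite(f"pics/h1{n}.png",im)
E
```

```text
time: 2.77
tool_pos: [0.5073, 0.0014, 0.1505]
tool_rot: [-0.001, 0.994, 0.106, -0.002]
wrist_force: [-0.7, -0.2, 0.3]
grip_width: -0.0001
t 2.77 pos [0.5073 0.0014 0.1505] F [-0.71 -0.17  0.33] q [ 0.3   0.33 -0.46  1.99  0.19  0.87 -1.62] w -0.0
units shift [0.004 0.001 0.252] turn [-0.0011  0.0013  0.0039]
s 304.73947387601623 145.7339339510678
t 192.5369149436518 216.42941573815622
```

View pics/h1s.png

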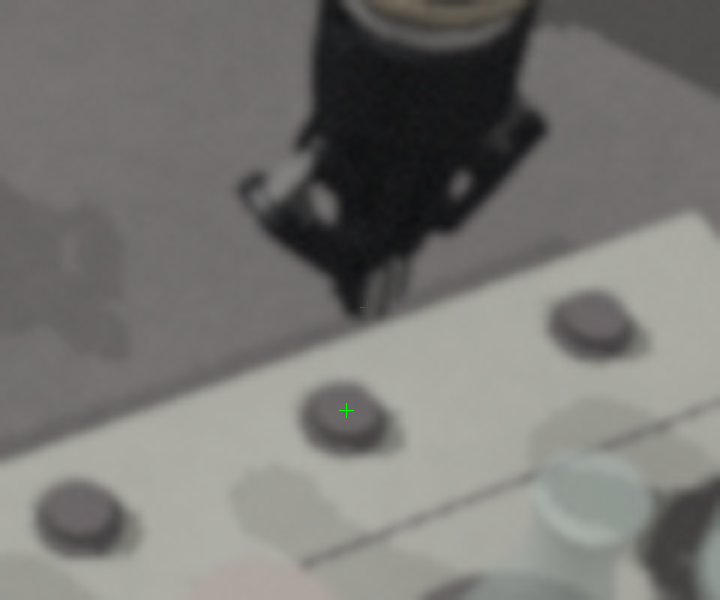

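View pics/h1t.png

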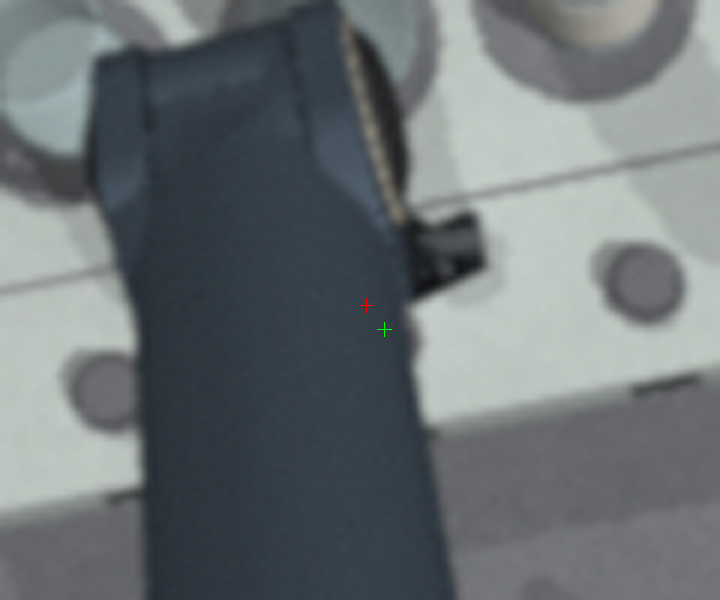

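The scene view shows the fingertip at about (370,312) in the crop, within 1 px of the predicted point, and the green mark lies on the mid key's top at (346,410). The hover point is therefore over the key, so I'll descend.

```bash
python3 -m handwheel '0 0 0.08 0 0 0 1; 0 0 0.18 0 0 0 1; 0 0 0.27 0 0 0 1; 0 0 0.31 0 0 0 1; 0 0 0.31 0 0 0 1; 0 0 0.31 0 0 0 1'
python3 -c "
from h import *
go([.508,.0015,.082])"
```

```text
time: 3.37
tool_pos: [0.509, 0.0018, 0.0907]
tool_rot: [-0.001, 0.994, 0.106, 0.0]
wrist_force: [0.4, 0.8, 0.3]
grip_width: 0.0
t 3.37 pos [0.509  0.0018 0.0907] F [0.38 0.84 0.29] q [ 0.26  0.42 -0.43  2.04  0.25  0.74 -1.68] w 0.0
units shift [-0.005  0.     0.044] turn [-0.0007 -0.0002  0.0038]
```

```bash
python3 -m handwheel '0 0 0.01 0 0 0 1; 0 0 0.02 0 0 0 1; 0 0 0.03 0 0 0 1; 0 0 0.04 0 0 0 1; 0 0 0.04 0 0 0 1; 0 0 0.04 0 0 0 1'
python3 -c "
from h import *
go([.508,.0015,.075])"
```

```text
time: 3.87
tool_pos: [0.509, 0.0018, 0.0827]
tool_rot: [-0.001, 0.994, 0.106, 0.0]
wrist_force: [0.0, 0.3, 0.8]
grip_width: -0.0001
t 3.87 pos [0.509  0.0018 0.0827] F [0.01 0.32 0.78] q [ 0.26  0.43 -0.43  2.04  0.26  0.72 -1.69] w -0.0
units shift [-0.005  0.001  0.039] turn [-0.0007 -0.0001  0.0038]
```

Near the top face. I'll press a further 5 mm and read the force.

```bash
python3 -m handwheel '0 0 0.01 0 0 0 1; 0 0 0.02 0 0 0 1; 0 0 0.025 0 0 0 1; 0 0 0.025 0 0 0 1; 0 0 0.025 0 0 0 1; 0 0 0.025 0 0 0 1'
python3 - <<'E'
from h import *
go([.508,.0015,.075])
E
```

```text
time: 4.37
tool_pos: [0.5092, 0.0019, 0.0779]
tool_rot: [-0.001, 0.994, 0.106, 0.0]
wrist_force: [-0.2, 0.1, 3.1]
grip_width: 0.0
t 4.37 pos [0.5092 0.0019 0.0779] F [-0.15  0.05  3.1 ] q [ 0.25  0.44 -0.42  2.05  0.26  0.71 -1.69] w 0.0
units shift [-0.006  0.001  0.015] turn [-0.0007 -0.0003  0.0039]
```

```bash
python3 -m handwheel '0 0 0.01 0 0 0 1; 0 0 0.015 0 0 0 1; 0 0 0.015 0 0 0 1; 0 0 0.015 0 0 0 1; 0 0 0.015 0 0 0 1'
python3 - <<'E'
from h import *
go([.508,.0015,.075])
E
```

```text
time: 4.78
tool_pos: [0.5093, 0.0018, 0.075]
tool_rot: [-0.001, 0.994, 0.106, 0.0]
wrist_force: [-0.6, 0.2, 3.4]
grip_width: 0.0
t 4.78 pos [0.5093 0.0018 0.075 ] F [-0.65  0.22  3.4 ] q [ 0.25  0.44 -0.42  2.05  0.27  0.7  -1.7 ] w 0.0
units shift [-0.007  0.    -0.   ] turn [-0.0007 -0.0003  0.0038]
```

```bash
python3 -m handwheel '0 0 0.005 0 0 0 1; 0 0 0.005 0 0 0 1; 0 0 0.005 0 0 0 1'; python3 -m handwheel '0 0 0 0 0 0 1';python3 -m handwheel '0 0 0 0 0 0 1'; python3 -m handwheel '0 0 0 0 0 0 1'
```

```text
time: 5.03
tool_pos: [0.5092, 0.0019, 0.0741]
tool_rot: [-0.001, 0.994, 0.106, 0.0]
wrist_force: [-1.0, -0.1, 6.4]
grip_width: 0.0002
time: 5.12
tool_pos: [0.5092, 0.0018, 0.0741]
tool_rot: [-0.001, 0.994, 0.106, 0.0]
wrist_force: [-0.7, -0.5, 4.5]
grip_width: 0.0003
time: 5.2
tool_pos: [0.5093, 0.0019, 0.0742]
tool_rot: [-0.001, 0.994, 0.106, 0.0]
wrist_force: [-0.9, 0.4, 5.9]
grip_width: 0.0
time: 5.28
tool_pos: [0.5093, 0.0018, 0.0742]
tool_rot: [-0.001, 0.994, 0.106, 0.0]
wrist_force: [-1.1, 0.2, 4.7]
grip_width: -0.0001
```

The force is about 5 N, so the key is at or near the bottom. Now lift straight up.

```bash
python3 -m handwheel '0 0 -0.02 0 0 0 1; 0 0 -0.05 0 0 0 1; 0 0 -0.12 0 0 0 1; 0 0 -0.25 0 0 0 1; 0 0 -0.38 0 0 0 1; 0 0 -0.38 0 0 0 1; 0 0 -0.38 0 0 0 1'
python3 - <<'E'
from h import *
go([.5756,-.2326,.15])
E
```

```text
time: 5.87
tool_pos: [0.5098, 0.0017, 0.1514]
tool_rot: [-0.001, 0.994, 0.106, 0.002]
wrist_force: [0.2, -0.5, -1.1]
grip_width: 0.0
t 5.87 pos [0.5098 0.0017 0.1514] F [ 0.18 -0.49 -1.06] q [ 0.3   0.33 -0.46  1.99  0.19  0.86 -1.63] w 0.0
units shift [0.075 1.214 0.006] turn [-0.0004 -0.0011  0.0038]
```

```bash
python3 -m handwheel '0.01 0.1 -0.05 0 0 0 1; 0.02 0.25 -0.1 0 0 0 1; 0.03 0.43 -0.1 0 0 0 1; 0.04 0.61 -0.1 0 0 0 1; 0.05 0.79 -0.1 0 0 0 1; 0.06 0.93 -0.1 0 0 0 1; 0.06 1 -0.1 0 0 0 1; 0.06 1 -0.1 0 0 0 1; 0.06 1 -0.1 0 0 0 1'
python3 - <<'E'
from h import *
go([.5756,-.2326,.13])
E
```

```text
time: 6.62
tool_pos: [0.5626, -0.1904, 0.17]
tool_rot: [-0.002, 0.994, 0.106, 0.001]
wrist_force: [0.7, 0.4, 0.9]
grip_width: -0.0003
t 6.62 pos [ 0.5626 -0.1904  0.17  ] F [0.69 0.41 0.86] q [ 0.55  0.43 -0.39  1.78  0.19  0.97 -1.27] w -0.0
units shift [0.019 0.221 0.199] turn [-0.0011 -0.0005  0.0037]
```

```bash
python3 -m handwheel '0.01 0.1 0 0 0 0 1; 0.02 0.2 0.05 0 0 0 1; 0.02 0.22 0.1 0 0 0 1; 0.02 0.22 0.1 0 0 0 1; 0.02 0.22 0.1 0 0 0 1'
python3 - <<'E'
from h import *
from workcell import ctrl
import cv2,pickle
go([.5756,-.2326,.09])
S=ctrl.get_image("scene");T=ctrl.get_image("top")
p=ctrl.read_state()["tool_pos"]
ims=[]
for n,d in(("s",S),("t",T)):
    u,v=proj(d,p); x0,y0=int(u)-50,int(v)-50
    im=cv2.resize(d["frame"][y0:y0+100,x0:x0+100],None,fx=4,fy=4,interpolation=cv2.INTER_CUBIC)
    cv2.drawMarker(im,(int((u-x0+.5)*4),int((v-y0+.5)*4)),(0,0,255),0,10,1)
    u,v=proj(d,np.array([p[0],p[1],.082]))
    cv2.drawMarker(im,(int((u-x0+.5)*4),int((v-y0+.5)*4)),(0,255,0),0,10,1)
    ims.append(im)
cv2.imwrite("pics/h2.png",np.hstack(ims)); cv2.imwrite("pics/scene2.png",S["frame"])
E
```

```text
time: 7.03
tool_pos: [0.5749, -0.2297, 0.1488]
tool_rot: [-0.003, 0.994, 0.107, -0.001]
wrist_force: [-0.1, 0.6, -0.2]
grip_width: 0.0001
t 7.03 pos [ 0.5749 -0.2297  0.1488] F [-0.12  0.64 -0.15] q [ 0.58  0.49 -0.37  1.74  0.2   0.96 -1.22] w 0.0
units shift [0.001 0.017 0.294] turn [-0.002   0.0002  0.0045]
```

View pics/h2.png

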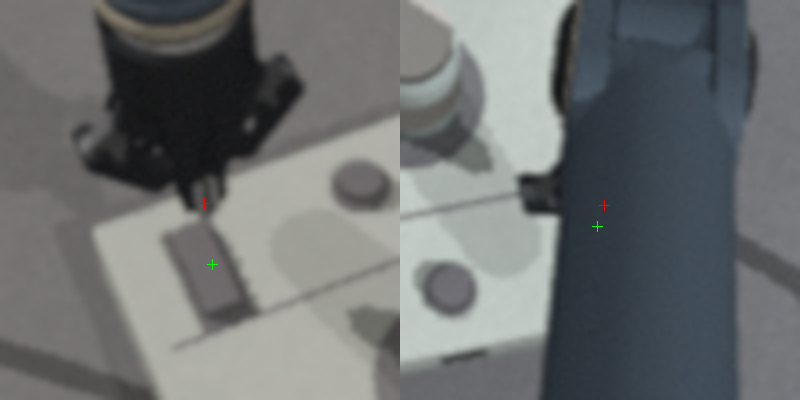

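View pics/scene2.png

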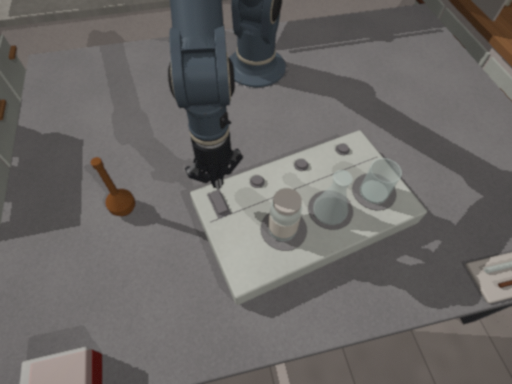

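The scene crop shows the tip at its predicted point. The bar's centre is at about (204,269), roughly 2 px left of the green mark, so I'll move about 4 mm further towards -y and go down.

```bash
python3 -m handwheel '0 0.02 0.04 0 0 0 1; 0 0.022 0.12 0 0 0 1; 0 0.022 0.22 0 0 0 1; 0 0.022 0.29 0 0 0 1; 0 0.022 0.3 0 0 0 1; 0 0.022 0.3 0 0 0 1; 0 0.022 0.3 0 0 0 1'
python3 - <<'E'
from h import *
go([.5756,-.234,.082])
E
```

```text
time: 7.72
tool_pos: [0.5774, -0.2337, 0.0908]
tool_rot: [-0.002, 0.994, 0.107, 0.001]
wrist_force: [1.0, 0.2, 0.8]
grip_width: 0.0
t 7.72 pos [ 0.5774 -0.2337  0.0908] F [1.01 0.24 0.8 ] q [ 0.57  0.56 -0.35  1.78  0.24  0.85 -1.24] w 0.0
units shift [-0.009 -0.     0.044] turn [-0.0014 -0.0009  0.0048]
```

```bash
python3 -m handwheel '0 0 0.015 0 0 0 1; 0 0 0.03 0 0 0 1; 0 0 0.045 0 0 0 1; 0 0 0.055 0 0 0 1; 0 0 0.065 0 0 0 1; 0 0 0.065 0 0 0 1; 0 0 0.065 0 0 0 1'
```

```text
time: 8.3
tool_pos: [0.5778, -0.2337, 0.0781]
tool_rot: [-0.002, 0.994, 0.107, 0.001]
wrist_force: [-0.2, 0.7, 2.4]
grip_width: -0.0003
```

```bash
python3 -m handwheel '0 0 0.01 0 0 0 1; 0 0 0.015 0 0 0 1; 0 0 0.015 0 0 0 1; 0 0 0.015 0 0 0 1'; python3 -m handwheel '0 0 0 0 0 0 1'
```

```text
time: 8.63
tool_pos: [0.5779, -0.2337, 0.0753]
tool_rot: [-0.002, 0.994, 0.107, 0.002]
wrist_force: [-0.4, 0.4, 4.9]
grip_width: -0.0001
time: 8.72
tool_pos: [0.5779, -0.2337, 0.0754]
tool_rot: [-0.002, 0.994, 0.107, 0.002]
wrist_force: [-0.7, -0.0, 4.4]
grip_width: -0.0
```

```bash
python3 -m handwheel '0 0 0.005 0 0 0 1; 0 0 0.005 0 0 0 1; 0 0 0.005 0 0 0 1'; python3 -m handwheel '0 0 0 0 0 0 1'; python3 -m handwheel '0 0 -0.02 0 0 0 1; 0 0 -0.05 0 0 0 1; 0 0 -0.12 0 0 0 1; 0 0 -0.25 0 0 0 1; 0 0 -0.42 0 0 0 1; 0 0 -0.6 0 0 0 1; 0 0 -0.75 0 0 0 1; 0 0 -0.9 0 0 0 1; 0 0 -1 0 0 0 1; 0 0 -1 0 0 0 1; 0 0 -1 0 0 0 1'
```

```text
time: 8.97
tool_pos: [0.5779, -0.2337, 0.0744]
tool_rot: [-0.002, 0.994, 0.107, 0.002]
wrist_force: [-0.6, 0.4, 4.6]
grip_width: -0.0004
time: 9.05
tool_pos: [0.5779, -0.2337, 0.0745]
tool_rot: [-0.002, 0.994, 0.107, 0.002]
wrist_force: [0.1, 0.8, 5.3]
grip_width: 0.0001
time: 9.97
tool_pos: [0.5775, -0.2346, 0.2755]
tool_rot: [-0.002, 0.994, 0.107, 0.002]
wrist_force: [-0.8, -0.6, -0.7]
grip_width: 0.0001
```

```bash
python3 -m handwheel '-0.08 0.08 -0.1 0 0 0 1; -0.2 0.2 -0.2 0 0 0 1; -0.3 0.3 -0.3 0 0 0 1; -0.4 0.4 -0.3 0 0 0 1; -0.5 0.5 -0.3 0 0 0 1; -0.55 0.55 -0.3 0 0 0 1; -0.55 0.55 -0.3 0 0 0 1; -0.55 0.55 -0.3 0 0 0 1'
python3 - <<'E'
from h import *
from workcell import ctrl
import cv2,pickle
S=ctrl.get_image("scene");T=ctrl.get_image("top")
T0=pickle.load(open("pics/top0.pkl","rb"));S0=pickle.load(open("pics/scene0.pkl","rb"))
a=cv2.resize(T0["frame"][115:260,100:310],None,fx=1.9*2,fy=3.8)[:, :];b=cv2.resize(T["frame"][115:260,100:310],None,fx=3.8,fy=3.8)
cv2.imwrite("pics/end_t.png",b);cv2.imwrite("pics/end_s.png",cv2.resize(S["frame"][120:300,180:440],None,fx=3,fy=3))
cs=[((193,441)),(363,407),(531,373),(672,319)]; sp=[(487,86),(364,132),(231,183),(116,248)]
for p,q in zip(cs,sp):
    print([round(dep(d,p[0]/3.8+100,p[1]/3.8+115)[2],4) for d in(T0,T)],[round(dep(d,q[0]/3+180,q[1]/3+120)[2],4) for d in(S0,S)])
E
```

```text
time: 10.63
tool_pos: [0.4928, -0.3653, 0.3331]
tool_rot: [-0.003, 0.994, 0.107, 0.001]
wrist_force: [1.1, 0.7, -0.4]
grip_width: 0.0002
[np.float64(0.0821), np.float64(0.0832)] [np.float64(0.0812), np.float64(0.0817)]
[np.float64(0.0826), np.float64(0.0834)] [np.float64(0.0826), np.float64(0.0827)]
[np.float64(0.0826), np.float64(0.0817)] [np.float64(0.0831), np.float64(0.0834)]
[np.float64(0.0823), np.float64(0.0816)] [np.float64(0.0807), np.float64(0.0812)]
```

View pics/end_t.png

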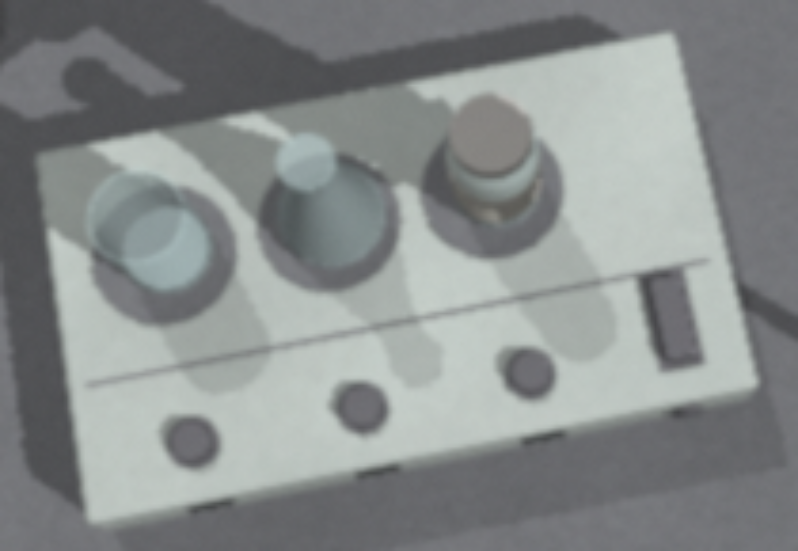

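View pics/end_s.png

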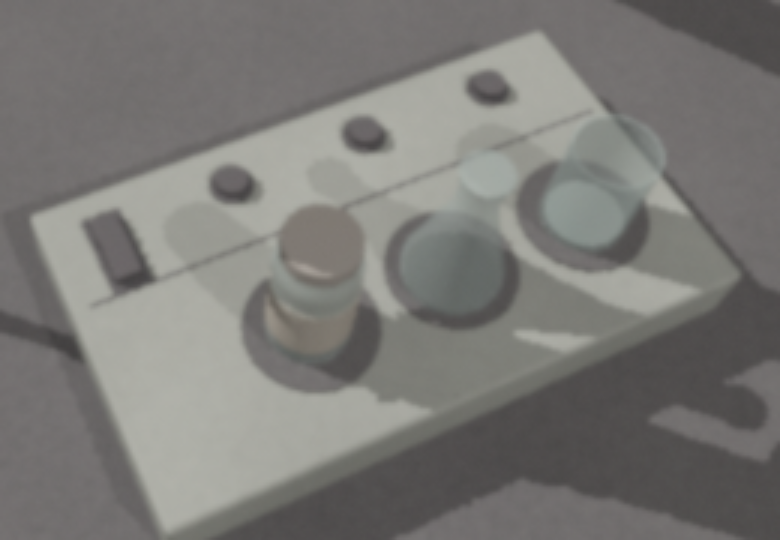

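Both pictures show the glassware at the same pixels as before, and all the keys up at about 82 mm. The tool is clear of everything, so I'll hand the job in.

```bash
python3 -c "
from workcell import ctrl
print(ctrl.finish_job())"
```

```text
the job is handed in; nothing more can be done
None
```

I pressed the mid round key and then the long start key, let each come back up, withdrew, and handed the job in at about 10.7 s. The pictures showed the conical flask on the middle place, with the beaker on the left and the bottle on the right.

- **Pressing:** I used the shut fingertips and stopped at a tip height of about 74 mm, which is roughly 8 mm down on each key. Readings there were 4.5 to 6.4 N on the mid key and 4.6 to 5.3 N on the start key. The largest force I read was 6.4 N, with sensor noise of about 1 N.
- **Last checks:** Both cameras put all four key tops back at 81 to 83 mm, so they are up. The three vessels on the stirrer stand at the same pixels as before. The tool was at about 0.33 m height and touching nothing.
- **Disagreement:** The two cameras differed by 6 to 8 mm in x on the key positions, more than the stated 2 mm. I used the mean and checked it against the fingertip in the scene view before each press.
- **Not checked:** I did not re-measure the amber flask after the job. I kept the tool well clear of it throughout.

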